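Open the model trimmer's gate and hold it wide for a wheel change

TASK

The spare grinding wheel is going into the model trimmer: first squeeze the two yellow ears of the seal catch on top of the drum together, so that the front gate springs ajar onto its safety catch; then squeeze the two red bars of the gate's grip together, and swing the gate round by that grip, over its half-open detent, until it stands clearly past a right angle. The gate pulls itself back, so finish while holding it there, wide and still, by the grip. Leave the other things on the bench where they are.

Things in the scene. Friction and masses are not known exactly. Their poses are not given: they have to be found in the camera images.
- trimmer: Bench model trimmer (plaster grinder), fixed: grey cast drum, 260 mm across, its level axis 142 mm up, motor behind. Origin on the bench under the middle of the drum's front rim; x points from the front back to the motor, y to the gate's free edge, z up. A steel staple beside the free edge, the safety bolt's keeper, reaches 72 mm out in front of the rim, below 210 mm height
- seal_catch (a point): Midway between the two yellow ears of the seal catch on top of the drum, 312 mm above the bench. The upright ears stand either side of it along the trimmer's y: 9 mm thick, 22 mm wide along x, tops 18 mm above this point, the prongs and seat 28 mm below it. 48 mm over their outer faces, 26 mm fully squeezed. When both are 6 mm in, the gate is kicked ajar by itself and the ears may be let go
- ear_l (a joint): Travel of the yellow ear on the trimmer's +y side towards the other, m: 0 free, 0.011 fully in (spring 3 to 8 N)
- ear_r (a joint): Travel of the other yellow ear towards the first, m: 0 free, 0.011 fully in (spring 3 to 8 N)
- hinge (a point): Point on the gate's upright hinge axis, 245 mm above the bench, axes as the trimmer's. The gate, a round aluminium plate 20 mm thick and 272 mm high, closes the drum's front; a small steel work table stands out 103 mm from its face, 120 mm up
- gate (a joint): Gate angle, rad: 0 shut, about 0.08 ajar on the safety catch, stop at 1.9. Grows counter-clockwise seen from above, the free edge coming out to the front. A spring pulls it back (0.3 Nm per rad); a sprung roller makes it stiff from 0.75 to 1.25 (about 1 Nm at worst) and would hold it near 1.2
- grip (a point): The gate's squeeze grip: the point midway between its two red upright bars, 246 mm above the bench; with the gate shut it lies 265 mm along +y and 54 mm along -x (trimmer's axes) from the hinge. Turns with the gate; axes equal the trimmer's when shut. Bars either side along y, 10 mm thick, 24 mm wide, 33 mm down to 30 mm up from the point; bracket 34 mm below. 66 mm over both, fully squeezed 48 mm
- bar_out: Outer red bar of the squeeze grip (away from the hinge), carrying the safety bolt; origin at its middle. The bars are sprung (2.5 to 6 N each) and geared together: origins 56 mm apart when free, 38 mm fully squeezed. Below 44 mm the bolt clears its keeper and the ajar gate may swing; they need not stay squeezed once the gate is past 0.2 rad
- bar_in: Inner red bar of the squeeze grip (towards the hinge), geared to the outer one; origin at its middle
- wheel: Spare grinding wheel, dark brown disc lying on the bench, 230 mm across, 8 mm thick; origin under its centre
- case_pan: Cream plastic case pan, 200 x 130 mm, 45 mm high; origin under its centre
- cast_a: Yellow stone dental cast, about 60 x 64 mm, 38 mm high, standing to the left of the trimmer; origin under it
- cast_b: White plaster dental cast, same size, standing in the case pan; origin under it
- bowl: Dark green mixing bowl, 130 mm across, 75 mm high; origin under its centre
- soap: Dark blue soap bottle, 60 mm across, 150 mm high; origin under its centre
- spatula: Plaster spatula lying flat, 200 mm long; origin near its middle

How it is judged:
By the outcome, as a careful person would: the job done as asked, in the order asked, and still so for the second after the job is handed in, while the arm keeps its last pose, push and grip.
It also fails if it takes over 51 s, if anything falls off the work surface, if the arm or the gripper's body presses on something with over 40 N, if the wrist force passes 120 N, or if a joint passes its speed limit or range.

ROBOT

A 6-joint arm with a two-finger parallel gripper is mounted at the origin on the work surface. World frame = base frame: x ahead of the robot, y to its left, z up, the work surface at z = 0. Lengths are in m, angles in rad, forces in N, time in s.
With the tool pointing down it reaches from about 0.35 to 0.8 m from the base axis. Payload 7.3 kg.
Tool frame: the origin (TCP) lies midway between the tips of the shut fingers; the grasp point (between the pads) lies 19 mm behind it (hold_point_z is the distance from the TCP to the grasp point, in m); z points along the fingers, y is the direction in which the jaws open and shut (so a half turn about z gives the same grasp; the last joint's range is limited). The gripper opens to 85 mm and grips with 20 to 120 N. Pads are 22 mm wide; open, the fingers measure 114 mm over their backs; the gripper's body (76 mm by 85 mm) begins 54 mm behind the grasp point. The pads swing forward as they close: fully open they stand 13 mm farther back than shut.
Start: joints at [-1.282, 0.342, 1.524, -0, 1.275, -0.146], TCP at [0.221, -0.476, 0.231] pointing down, gripper open.
Joint ranges: [-2.53, 2.53], [-0.77, 2.02], [0.04, 2.7], [-1, 4.14], [0.28, 2.66], [-3.11, 3.11]. Speed limits (rad/s): [2.57, 2.57, 3.14, 3.14, 3.14, 3.14].

INTERFACE

Orientations are given as a unit quaternion [w, x, y, z].
In Python, from bench import * gives the robot as it stands. Calls block until the motion is done:
- goto(position, orientation): joint-space move of the TCP to a pose.
- movel(position, v=0.15, attitude=None): straight line of the TCP; attitude=None keeps the orientation; v is the mean speed in m/s.
- move_joints(angles): joint-space move.
- grip(opening, f_grip=None): opening from 0.0 (shut) to 1.0 (fully open); f_grip is the grip in N (None keeps the last); returns when the fingers have stopped.
- hold(seconds).
- ik(position, orientation): joint angles nearest the present ones, or None.
- camera(name): name is "side" or "top" or "wrist"; returns the picture (420x560x3 uint8, red, green, blue); there is no depth.
- calibration(name): a dict with "vfov" (degrees; the focal length in pixels is half the picture's height over the tangent of half this angle, whatever the lens; pixels are square), "cx", "cy" (the principal point, pixels), "R" (3x3) and "t" (3): a world point X has camera coordinates R X + t. Camera axes: x right, y down, z forward; pixel columns grow to the right and rows downward; lengths in m; the calibration is good to about 2 mm. A picture is of the moment at which its call begins: read the wrist's pose just before it. calibration takes no time and is no camera call; for the wrist camera it gives the pose at the moment of the call.
A pose or a line that the arm cannot do raises IKError and nothing moves.
- job_done(): hands the job in, once; it reports no verdict.
Readings, each from a call of its own:
- get_t(): time.
- get_joint_positions(): joint angles.
- get_qvel(): joint speeds.
- get_joint_efforts(): joint torques, N m.
- get_tool_pos(): TCP position.
- get_ee_rot(): TCP orientation.
- get_force(): force on the tool from outside, world axes, zero at the start.
- get_moment(): the same for the moment, N m.
- get_grip_width(): opening from 0.0 (shut) to 1.0 (fully open).
Only numpy, scipy, OpenCV 4.12 (cv2) and the standard library are available. Lean on these libraries where they do the work, as an engineer would, in place of code of your own. Each camera call takes 0.05 s, during which the arm holds its last target.

## Working session

There is one attempt and no reset: what is moved stays moved. The work goes in short steps, each a Python script; the robot and the scene stay as the last script left them, time stands still between calls to the robot, and variables do not carry over. Pictures are saved under pics/ and viewed, and the job is handed in when it is done.

```bash
ls; mkdir -p pics; python3 - <<'E'
from bench import *
import cv2
for n in ["side","top","wrist"]:
    c=calibration(n); print(n,c)
    cv2.imwrite(f"pics/{n}0.png",camera(n)[:,:,::-1])
print(get_t())
E
```

```text
pics
side {'vfov': 51.05295785719163, 'cx': 288.5941163810619, 'cy': 200.4908969220117, 'R': array([[ 0.41523279, -0.90968657,  0.00721637],
       [-0.86336801, -0.39656524, -0.31198026],
       [ 0.28666601,  0.12331405, -0.95006118]]), 't': array([-0.16198986,  0.54795061,  1.38669607])}
top {'vfov': 42.57551645831139, 'cx': 282.6251157990806, 'cy': 210.41112494146375, 'R': array([[-0.03110713, -0.99951438,  0.00182929],
       [-0.97795972,  0.03005816, -0.20661872],
       [ 0.2064634 , -0.00821629, -0.97841983]]), 't': array([0.08411733, 0.5761283 , 1.80049622])}
wrist {'vfov': 59.64359975814978, 'cx': 279.1025228517138, 'cy': 206.92195120799497, 'R': array([[ 0.42145208, -0.90684801, -0.00219698],
       [-0.86921371, -0.4046501 ,  0.2841229 ],
       [-0.2585453 , -0.11783454, -0.95878535]]), 't': array([-0.52399583, -0.03731205,  0.38010196])}
0.15
```

View pics/side0.png

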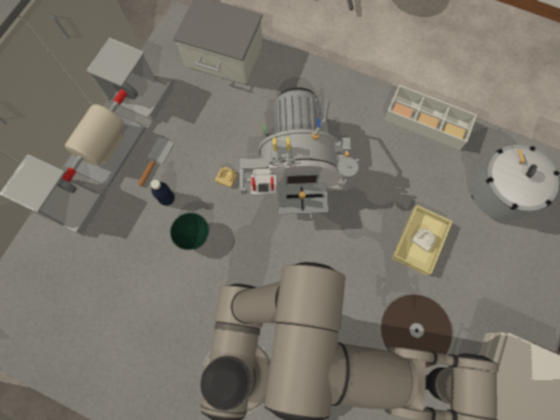

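View pics/top0.png

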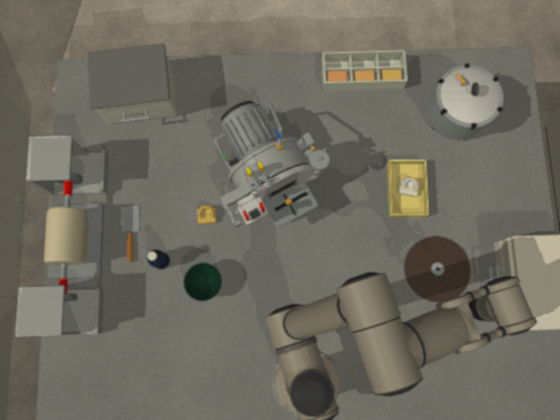

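View pics/wrist0.png

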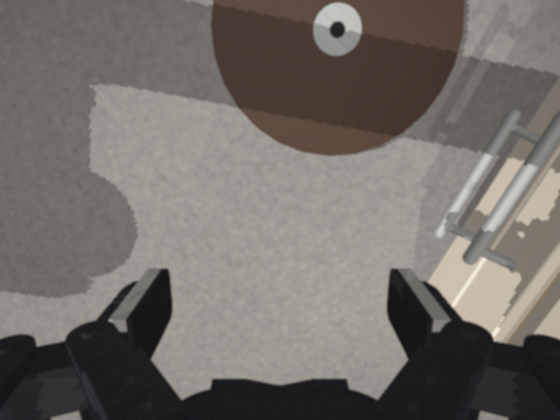

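```bash
python3 - <<'E'
import cv2
a=cv2.imread("pics/side0.png")[90:220,220:370]
b=cv2.imread("pics/top0.png")[95:230,205:340]
cv2.imwrite("pics/side0c.png",cv2.resize(a,None,fx=5,fy=4.5*10/9,interpolation=cv2.INTER_CUBIC)[:600])
cv2.imwrite("pics/top0c.png",cv2.resize(b,None,fx=4.4,fy=4.4,interpolation=cv2.INTER_CUBIC))
cv2.imwrite("pics/side0c.png",cv2.resize(a,None,fx=4.5,fy=4.5,interpolation=cv2.INTER_CUBIC))
E
```

```text
(no output)
```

View pics/side0c.png

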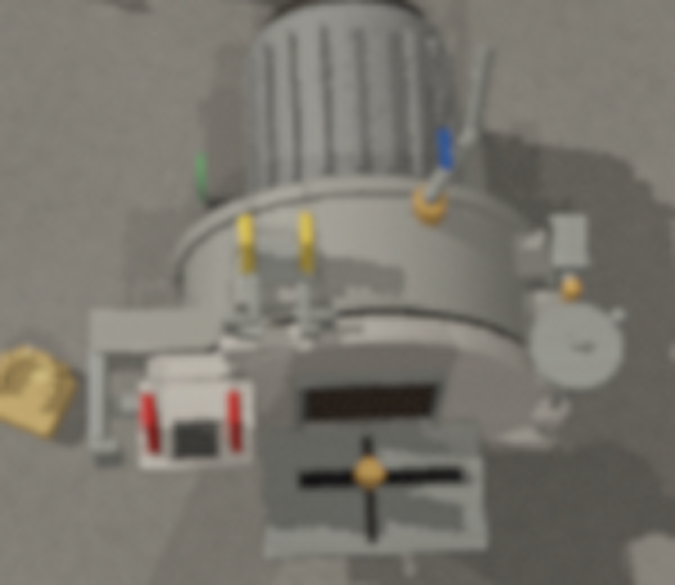

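View pics/top0c.png

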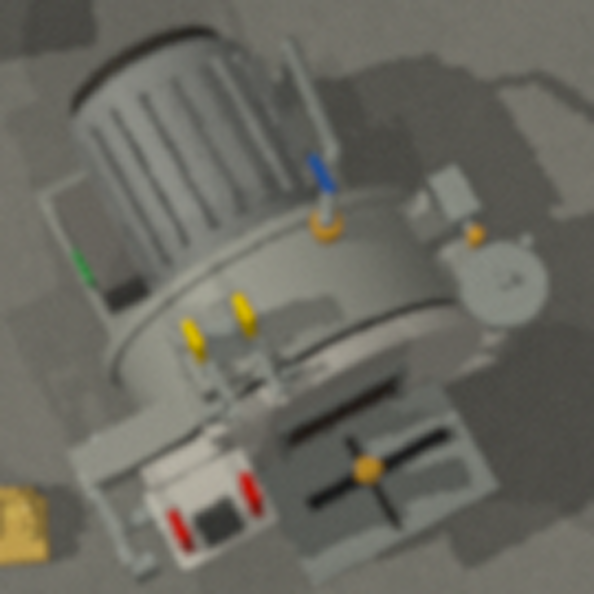

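```bash
cat > h.py <<'E'
import numpy as np, cv2
def foc(c): return 210/np.tan(np.radians(c['vfov']/2))
def ray(c,p):
    d=np.array([(p[0]-c['cx'])/foc(c),(p[1]-c['cy'])/foc(c),1.]); R=np.array(c['R'])
    return -R.T@c['t'], R.T@d
def onz(c,p,z):
    o,d=ray(c,p); return o+d*(z-o[2])/d[2]
def tri(cs,ps):
    A=np.zeros((3,3));b=np.zeros(3)
    for c,p in zip(cs,ps):
        o,d=ray(c,p); d=d/np.linalg.norm(d); M=np.eye(3)-np.outer(d,d); A+=M;b+=M@o
    X=np.linalg.solve(A,b); return X,[proj(c,X)-np.array(p) for c,p in zip(cs,ps)]
def proj(c,X):
    q=np.array(c['R'])@X+c['t']; return np.array([c['cx'],c['cy']])+foc(c)*q[:2]/q[2]
E
python3 - <<'E'
from bench import *
from h import *
s=calibration('side');t=calibration('top')
print([-np.array(c['R']).T@c['t'] for c in(s,t)])
S=lambda x,y:(x/4.5+220,y/4.5+90)
T=lambda x,y:(x/4.4+205,y/4.4+95)
for n,a,b in [('earl',S(246,243),T(194,340)),('earr',S(306,243),T(245,315)),('baro',S(150,423),T(180,530)),('bari',S(235,420),T(251,495)),
 ('orange',S(571,288),T(475,235)),('disc',S(577,345),T(505,282)),('tabknob',S(369,473),T(367,470)),('casta',S(35,390),T(20,525))]:
    print(n,*[np.round(v,3) for v in tri((s,t),(a,b))])
E
```

```text
[array([ 0.1428279 , -0.10106094,  1.48956486]), array([0.19431034, 0.08155251, 1.88052622])]
earl [0.654 0.168 0.28 ] [[ 0.277 -0.154]
 [-0.182  0.252]]
earr [0.672 0.132 0.277] [[ 0.26  -0.136]
 [-0.175  0.228]]
baro [0.531 0.184 0.217] [[ 0.393 -0.267]
 [-0.231  0.404]]
bari [0.556 0.132 0.22 ] [[ 0.106 -0.065]
 [-0.066  0.103]]
orange [ 0.754 -0.038  0.197] [[ 0.023 -0.009]
 [-0.017  0.017]]
disc [ 0.718 -0.059  0.191] [[ 0.218 -0.082]
 [-0.16   0.16 ]]
tabknob [0.599 0.046 0.098] [[ 0.147 -0.081]
 [-0.097  0.134]]
casta [0.58  0.325 0.016] [[ 0.42  -0.308]
 [-0.243  0.47 ]]
```

```bash
cat >> h.py <<'E'
from scipy.spatial.transform import Rotation as Ro
def quat(a,tilt=0):
    y=np.array([np.cos(a),np.sin(a),0]); z=np.array([0,0,-1.]); x=np.cross(y,z)
    R=Ro.from_matrix(np.c_[x,y,z])
    q=R.as_quat(); return [q[3],q[0],q[1],q[2]]
E
python3 - <<'E'
from bench import *
from h import *
s=calibration('side');t=calibration('top')
S=lambda x,y:(x/4.5+220,y/4.5+90)
T=lambda x,y:(x/4.4+205,y/4.4+95)
for n,a,b,z in [('earl',S(246,243),T(194,340),.312),('earr',S(306,243),T(245,315),.312),('baro',S(150,423),T(180,530),.26),('bari',S(235,420),T(251,495),.26)]:
    print(n,onz(s,a,z).round(3),onz(t,b,z).round(3))
w=calibration('wrist'); p=get_tool_pos(); q=get_ee_rot(); R=Ro.from_quat([q[1],q[2],q[3],q[0]]).as_matrix()
print('cam in tool',R.T@(-np.array(w['R']).T@w['t']-p)); print('fwd in tool',R.T@np.array(w['R'])[2]); print(p,q)
h=np.array([.704,-.057]);yaw=.46
for off in(0,np.pi):
    for pos in [(.652,.147,.40)]: print(off,ik(pos,quat(yaw+np.pi/2+off)))
    for th in (0,.08,.5,1,1.5,1.75,1.85):
        c,sn=np.cos(yaw+th),np.sin(yaw+th); g=h+np.array([[c,-sn],[sn,c]])@[-.054,.265]
        j=ik([*g,.225],quat(yaw+th+np.pi/2+off)); print(th,g.round(3),None if j is None else np.round(j,2))
E
```

```text
earl [0.64  0.162 0.312] [0.646 0.166 0.312]
earr [0.657 0.126 0.312] [0.663 0.131 0.312]
baro [0.517 0.175 0.26 ] [0.524 0.181 0.26 ]
bari [0.542 0.125 0.26 ] [0.547 0.131 0.26 ]
cam in tool [ 7.23090050e-02 -4.41963719e-05 -1.43180779e-01]
fwd in tool [-2.84336744e-01 -7.22723972e-04  9.58724201e-01]
[ 0.22108239 -0.47586225  0.23078305] [-5.79774413e-04  9.76461490e-01  2.15691031e-01 -3.13894189e-05]
0 [ 1.07193299e-01  6.07557345e-01  6.43993524e-01 -4.44089210e-16
  1.89004178e+00 -1.92360303e+00]
0 [0.538 0.156] [ 0.15  0.41  1.44 -0.    1.29 -1.88]
0.08 [0.521 0.143] [ 0.13  0.38  1.49 -0.    1.27 -1.99]
0.5 [0.456 0.051] [-0.06  0.23  1.71 -0.    1.21 -2.59]
1 [ 0.435 -0.081] [-0.36  0.2   1.75 -0.    1.2   2.89]
1.5 [ 0.479 -0.208] [-0.56  0.34  1.54 -0.    1.26  2.2 ]
1.75 [ 0.524 -0.258] [-0.59  0.46  1.37 -0.    1.32  1.91]
1.85 [ 0.545 -0.275] [-0.59  0.5   1.28 -0.    1.35  1.81]
3.141592653589793 [ 1.07193299e-01  6.07557345e-01  6.43993524e-01 -4.44089210e-16
  1.89004178e+00  1.21798963e+00]
0 [0.538 0.156] [ 0.15  0.41  1.44 -0.    1.29  1.26]
0.08 [0.521 0.143] [ 0.13  0.38  1.49 -0.    1.27  1.16]
0.5 [0.456 0.051] [-0.06  0.23  1.71 -0.    1.21  0.55]
1 [ 0.435 -0.081] [-0.36  0.2   1.75 -0.    1.2  -0.25]
1.5 [ 0.479 -0.208] [-0.56  0.34  1.54 -0.    1.26 -0.94]
1.75 [ 0.524 -0.258] [-0.59  0.46  1.37 -0.    1.32 -1.23]
1.85 [ 0.545 -0.275] [-0.59  0.5   1.28 -0.    1.35 -1.33]
```

```bash
python3 - <<'E'
from bench import *
from h import *
import json
goto([.61,.147,.43],quat(.46-np.pi/2))
c=calibration('wrist'); im=camera('wrist'); cv2.imwrite('pics/w1.png',im[:,:,::-1])
json.dump({k:np.array(v).tolist() for k,v in c.items()},open('w1.json','w')); print(get_t())
E
```

```text
2.8833
```

View pics/w1.png

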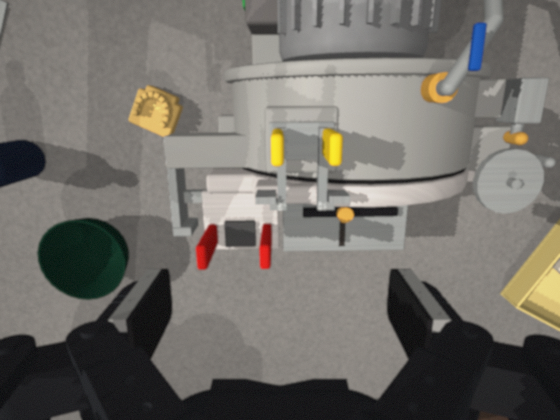

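```bash
python3 - <<'E'
import cv2
a=cv2.imread("pics/w1.png")
cv2.imwrite("pics/w1a.png",cv2.resize(a[110:280,180:370],None,fx=3.5,fy=3.5,interpolation=cv2.INTER_CUBIC))
E
```

```text
(no output)
```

View pics/w1a.png

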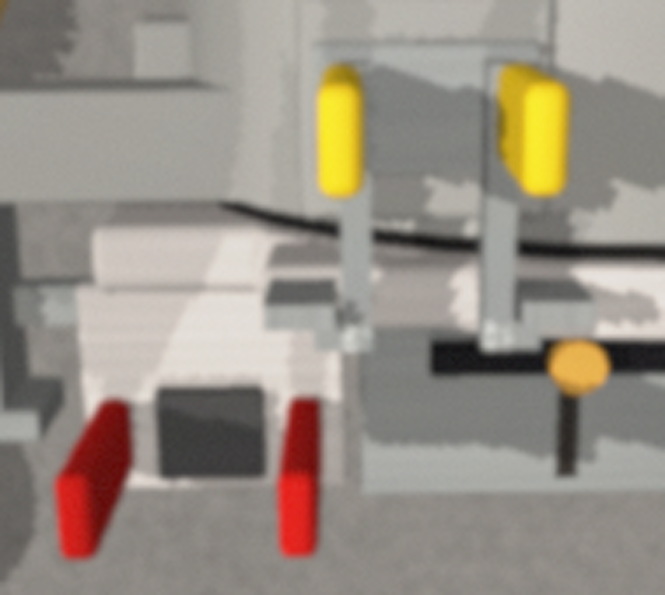

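```bash
python3 - <<'E'
from h import *
import json
c=json.load(open('w1.json')); c={k:np.array(v) for k,v in c.items()}
F=lambda x,y:(x/3.5+180-.36,y/3.5+110-.36)
el,er=[onz(c,F(*p),.330) for p in((341,137),(546,137))]
bo,bi=[onz(c,F(*p),.276) for p in((76,515),(299,515))]
for n,a,b in(('ear',el,er),('bar',bo,bi)):
    d=a-b; print(n,((a+b)/2).round(4),np.linalg.norm(d).round(4),(np.arctan2(d[1],d[0])-np.pi/2).round(4))
g=(bo+bi)/2
for yaw in(.45,.46,.47):
    r=np.array([[np.cos(yaw),-np.sin(yaw)],[np.sin(yaw),np.cos(yaw)]]); print(yaw,g[:2]-r@[-.054,.265])
for z in(.2,.245,.28): print(z,onz(c,(509,181),z))
E
```

```text
ear [0.6542 0.1479 0.33  ] 0.0387 0.4589
bar [0.5369 0.1552 0.276 ] 0.0561 0.4592
0.45 [ 0.70076549 -0.05994155]
0.46 [ 0.70290856 -0.05829192]
0.47 [ 0.70503503 -0.05662094]
0.2 [ 0.7066948  -0.07246289  0.2       ]
0.245 [ 0.70287896 -0.04222765  0.245     ]
0.28 [ 0.69991108 -0.01871136  0.28      ]
```

```bash
python3 - <<'E'
from bench import *
from h import *
import json
q=quat(.459-np.pi/2)
goto([.6542,.1479,.40],q)
movel([.6542,.1479,.304],v=.08)
print(get_force().round(1) if hasattr(get_force(),'round') else get_force())
grip(0.2,25); print('w',get_grip_width(),get_force(),get_t())
hold(.4)
c=calibration('side'); im=camera('side'); cv2.imwrite('pics/s2.png',cv2.resize(im[90:220,220:370,::-1],None,fx=4.5,fy=4.5,interpolation=cv2.INTER_CUBIC))
print('w',get_grip_width(),get_t())
cv2.imwrite('pics/w2.png',camera('wrist')[:,:,::-1])
E
```

```text
[ 0.4 -0.4 -0.4]
w 0.27165058100601186 [-0.68944481 -1.52315498  6.42074345] 5.1417
w 0.27552883701705594 5.5917
```

View pics/w2.png

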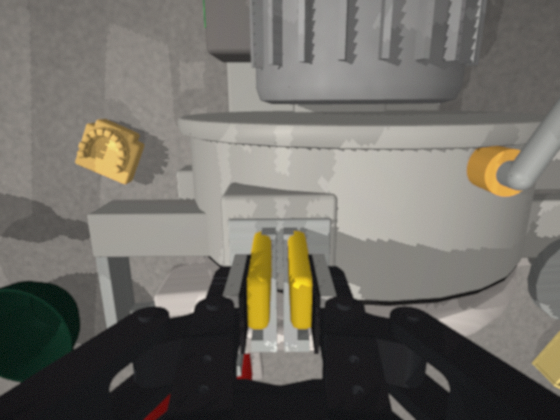

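The ears are squeezed together between the pads (260 and 300, 280). I'll let go and check the gate.

```bash
python3 - <<'E'
from bench import *
from h import *
import json
q=quat(.459-np.pi/2)
grip(1.0); 
movel([.6542,.1479,.40],v=.2)
goto([.60,.142,.43],quat(.54-np.pi/2))
c=calibration('wrist'); im=camera('wrist')
json.dump({k:np.array(v).tolist() for k,v in c.items()},open('w3.json','w')); print(get_t())
cv2.imwrite('pics/w3.png',im[:,:,::-1])
cv2.imwrite('pics/w3a.png',cv2.resize(im[110:280,180:370,::-1],None,fx=3.5,fy=3.5,interpolation=cv2.INTER_CUBIC))
E
```

```text
7.3083
```

View pics/w3.png

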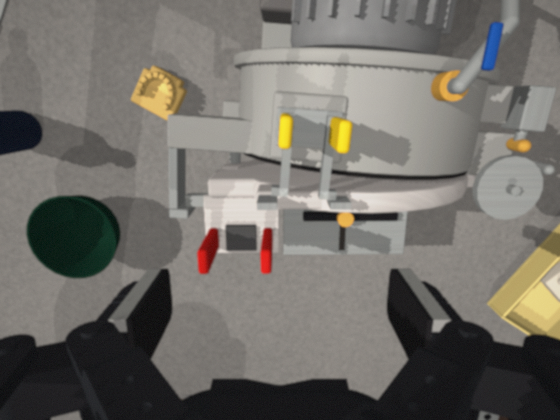

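View pics/w3a.png

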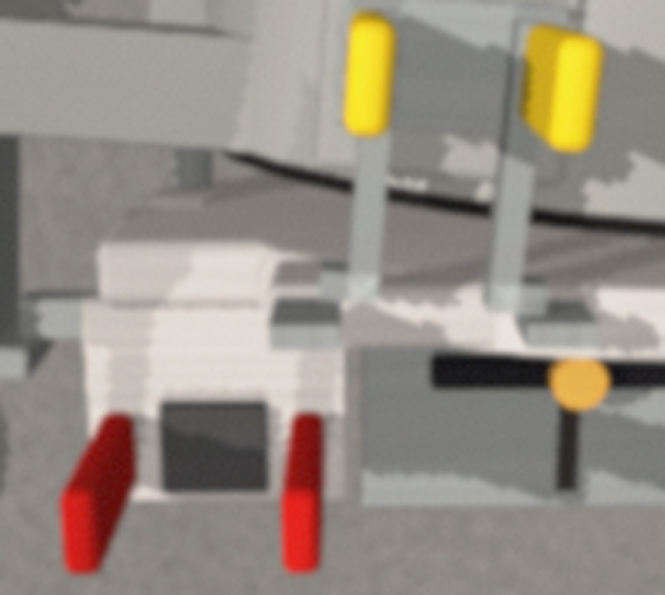

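```bash
python3 - <<'E'
from bench import *
from h import *
import json
c=json.load(open('w3.json')); c={k:np.array(v) for k,v in c.items()}
F=lambda x,y:(x/3.5+180-.36,y/3.5+110-.36)
bo,bi=[onz(c,F(*p),.276) for p in((81,531),(302,531))]
d=bo-bi;g=(bo+bi)/2; y=np.arctan2(d[1],d[0])-np.pi/2
print(g.round(4),np.linalg.norm(d),y-.459)
h=np.array([.7027,-.0585]);v=g[:2]-h
print(np.hypot(*v),np.hypot(.054,.265),np.arctan2(v[1],v[0])-np.arctan2(.265,-.054)-.459)
t=calibration('top')
for p in((389,160),(427,160),(429,215),(389,215)):
    P=onz(t,p,.045); r=P[:2]-h; print('pan',P.round(3),np.hypot(*r).round(3), 'th of radial',(np.arctan2(r[1],r[0])-np.pi/2-.459).round(2))
P=onz(t,(437,268),0);r=P[:2]-h;print('wheel',P,np.hypot(*r)-.115)
E
```

```text
[0.5219 0.1422 0.276 ] 0.0559227240073097 0.08168204213919777
0.270141390673924 0.27044592805217094 0.07307696406122283
pan [ 0.753 -0.317  0.045] 0.264 th of radial -3.41
pan [ 0.749 -0.452  0.045] 0.396 th of radial -3.48
pan [ 0.55  -0.442  0.045] 0.413 th of radial -3.98
pan [ 0.554 -0.303  0.045] 0.286 th of radial -4.15
wheel [ 0.36931121 -0.46625041  0.        ] 0.41169581187581994
```

```bash
cat >> h.py <<'E'
H=np.array([.7027,-.0585]);YAW=.459
def gp(th):
    a=YAW+th;c,s=np.cos(a),np.sin(a); return H+np.array([[c,-s],[s,c]])@[-.054,.265]
def gq(th): return quat(YAW+th-np.pi/2)
E
python3 - <<'E'
from bench import *
from h import *
th=.078
goto([*gp(th),.33],gq(th))
movel([*gp(th),.227],v=.08); print(get_force())
grip(.3,50); print('w',get_grip_width(),get_force(),get_t())
cv2.imwrite('pics/w4.png',camera('wrist')[:,:,::-1])
E
```

```text
[ 0.42569154  0.05821421 -0.49570685]
w 0.5475389828570744 [-1.76346064  1.40886385  6.41502043] 9.775
```

View pics/w4.png

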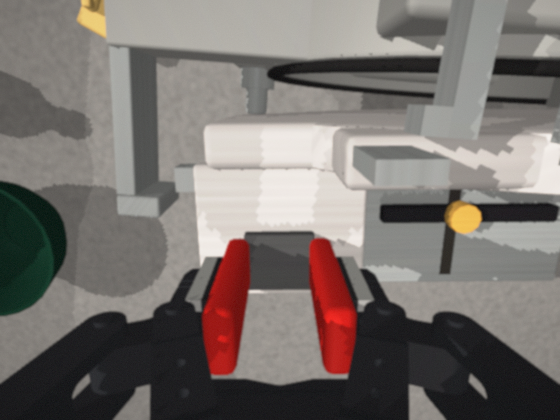

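The pads hold both red bars, fully squeezed (about 46–48 mm). Now I'll swing the gate.

```bash
python3 - <<'E'
from bench import *
from h import *
for th in (.12,.2,.3,.4):
    movel([*gp(th),.227],v=.06,attitude=gq(th))
    f=np.array(get_force()); a=YAW+th; xr=np.array([np.cos(a),np.sin(a)]); yr=np.array([-xr[1],xr[0]])
    print(th,'Fx',(f[:2]@xr).round(1),'Fy',(f[:2]@yr).round(1),'z',f[2].round(1),'M',np.round(get_moment(),2),'w',round(get_grip_width(),3),'t',get_t())
cv2.imwrite('pics/w5.png',camera('wrist')[:,:,::-1])
E
```

```text
0.12 Fx 0.8 Fy 1.7 z 5.9 M [0.32 0.23 0.2 ] w 0.548 t 10.1667
0.2 Fx 0.0 Fy 2.3 z 6.1 M [0.27 0.22 0.23] w 0.543 t 10.675
0.3 Fx 1.7 Fy 0.5 z 6.5 M [0.32 0.14 0.25] w 0.549 t 11.275
0.4 Fx 1.2 Fy 0.5 z 6.7 M [0.28 0.15 0.29] w 0.548 t 11.875
```

View pics/w5.png

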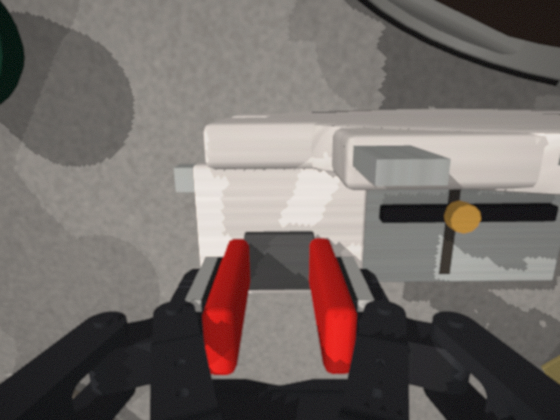

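The gate follows with tiny side forces, and the grip sits in the same place in the picture (bars at 228 and 332, 300). I'll carry on over the detent.

```bash
python3 - <<'E'
from bench import *
from h import *
for th in np.r_[np.arange(.5,1.75,.1),1.78]:
    movel([*gp(th),.227],v=.06,attitude=gq(th))
    f=np.array(get_force()); a=YAW+th; xr=np.array([np.cos(a),np.sin(a)]); yr=np.array([-xr[1],xr[0]])
    print(th.round(2),'Fx',(f[:2]@xr).round(1),'Fy',(f[:2]@yr).round(1),'z',f[2].round(1),'w',round(get_grip_width(),3),'t',get_t())
    if np.linalg.norm(f)>45: print('STOP');break
hold(.5)
p=np.array(get_tool_pos());v=p[:2]-H
print('th',(np.arctan2(v[1],v[0])-np.arctan2(.265,-.054)-.459)%(2*np.pi),np.max(np.abs(get_qvel())))
cv2.imwrite('pics/w6.png',camera('wrist')[:,:,::-1])
cv2.imwrite('pics/t6.png',camera('top')[:,:,::-1])
cv2.imwrite('pics/s6.png',camera('side')[:,:,::-1])
E
```

```text
0.5 Fx 1.8 Fy -2.2 z 6.1 w 0.546 t 12.525
0.6 Fx 2.4 Fy -1.8 z 5.4 w 0.543 t 13.125
0.7 Fx 2.6 Fy -3.2 z 5.1 w 0.543 t 13.725
0.8 Fx 6.4 Fy -4.0 z 6.0 w 0.543 t 14.325
0.9 Fx 4.2 Fy -4.9 z 4.5 w 0.547 t 14.925
1.0 Fx 2.3 Fy -7.5 z 4.0 w 0.544 t 15.525
1.1 Fx -1.0 Fy -8.8 z 2.7 w 0.546 t 16.125
1.2 Fx 1.2 Fy -10.0 z 3.1 w 0.545 t 16.725
1.3 Fx 4.2 Fy -10.8 z 4.7 w 0.546 t 17.325
1.4 Fx 3.9 Fy -11.0 z 4.9 w 0.546 t 17.925
1.5 Fx 3.3 Fy -11.6 z 4.5 w 0.546 t 18.525
1.6 Fx 2.7 Fy -11.5 z 4.1 w 0.543 t 19.125
1.7 Fx 3.0 Fy -11.4 z 6.0 w 0.543 t 19.725
1.78 Fx 1.6 Fy -11.4 z 5.8 w 0.547 t 20.2333
th 1.7816889931231792 0.0020555981518143693
```

View pics/w6.png

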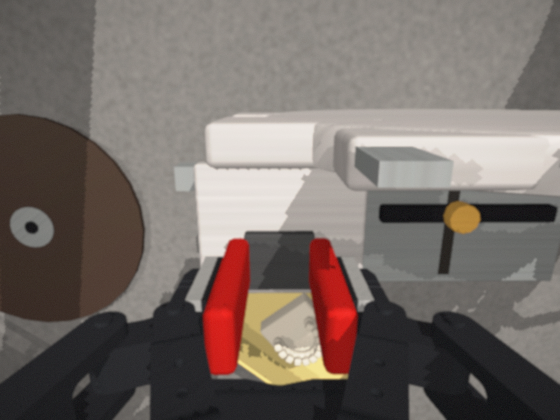

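View pics/s6.png

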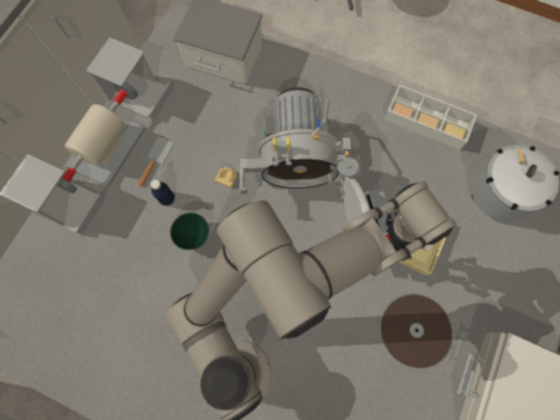

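View pics/t6.png

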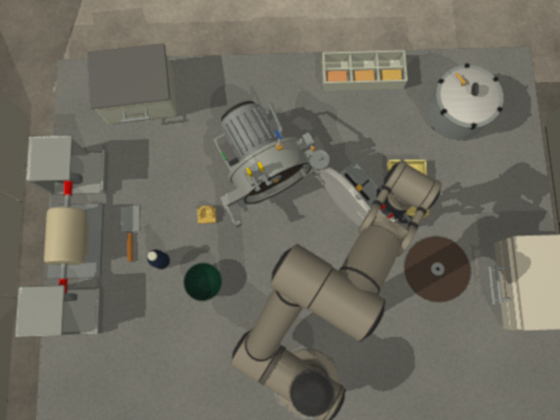

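```bash
python3 - <<'E'
from bench import *
print(get_t(),get_grip_width(),get_force()); job_done()
E
```

```text
20.8833 0.5459925678633053 [7.36938683 8.86431193 6.08139715]
the job is handed in; nothing more can be done
```

The gate is open to about 1.78 rad (102°), held wide and still by the squeezed red grip, and the job is handed in at 20.9 s of the 51 s allowed. `job_done()` gives no verdict.

- **Seal catch:** I squeezed both yellow ears fully (opening about 23 mm) and let go. The wrist picture then showed the gate ajar at about 0.08 rad.
- **Swing:** I squeezed the red bars fully and swung the gate by the grip, over the detent, in small steps. The grip width did not change at any step.
- **Last checks:** The 1.78 rad comes from the tool position and my estimate of the hinge; the pictures agree with it. The arm was still (joint speeds at most 0.002 rad/s), and the forces I read between moves stayed under about 15 N.
- **Other things:** In the last pictures they stand where they were. The arm hides part of the case pan in the top and side views, but the wrist view shows the white cast still in it.

About 11 N of steady side force along the gate built up during the swing, probably from a millimetre or so of error in my hinge estimate. No check failed.

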